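Gentle wash: bangle into the jewellery cleaner, then hold the plunger half down

TASK

Give the broad bangle that lies on the dresser top a gentle wash: drop it into the wire basket of the jewellery cleaner, and only once it rests inside, press the cleaner's spring plunger straight down to half of its 24 mm travel (12 mm), never to the bottom. Finish while still holding the plunger there with the gripper: do not let go. Leave everything else where it stands.

Things in the scene. Friction and masses are not known exactly. Their poses are not given: they have to be found in the camera images.
- bangle_center (a point): the broad bangle: a plain white plastic ring lying flat and loose on the dresser top, outer diameter 76 mm, inner diameter 60 mm (wall 8 mm thick), 24 mm tall, 30 to 60 g. This point is the centre of the ring, half-way up (12 mm above its underside), so in the empty middle of the hole; z along the ring's axis
- slim_center (a point): the slim bangle: white plastic ring of the same diameters (76 and 60 mm) but only 10 mm tall, lying flat on the dresser top; leave it alone. The point is its centre, half-way up
- cleaner: the jewellery cleaner, a white plastic appliance fixed to the dresser top, 160 mm (x) by 260 mm (y), rim and deck 90 mm high; origin under the middle of its footprint. Its -y part is an open tank with the wire basket, its +y part is a solid deck that carries the plunger
- basket (a point): centre of the wire basket's inner floor, 45 mm above the dresser top; axes as the cleaner's. The basket is open at the top, 130 mm by 130 mm inside, its rim about 94 mm above the dresser top (49 mm above this point)
- plunger_top (a point): centre of the flat top of the plunger's round grey cap (52 mm diameter, top flat over 48 mm); 134 mm above the dresser top when released. It moves with the plunger. The cap stands on a steel stem in a collar; half-way pressed, the dark groove ring on the stem sinks into the collar
- plunger (a joint): travel of the plunger in m: 0 released (up), 0.012 half-way, 0.024 at the bottom. It slides straight down against a return spring: about 2 N to start, 7 N at half, 12 N at the bottom; it springs back up when let go
- vase: white ceramic vase, 190 mm tall, 96 mm wide, loose; leave alone. Origin under its centre
- pebble: glass pebble paperweight, 64 mm wide, 27 mm tall, loose; leave alone. Origin under its centre
- hairbrush: bamboo hairbrush lying bristles down, 215 mm long (x), 60 mm wide, 32 mm tall, loose; leave alone. Origin on the dresser top near its middle; head towards +x
- glasses_case: closed red plastic sunglasses case, 66 mm (x) by 160 mm (y), 56 mm tall, loose; leave alone. Origin under its centre
- cream_jar: cream jar with lid, 56 mm wide, 50 mm tall, loose; leave alone. Origin under its centre
Things that resemble listed ones, but are neither listed nor needed, are in the scene too. Of the things like the part that bears bangle_center, leave any that is black, brown or orange; of the rest the larger one is meant.

How it is judged:
On the way:
1. the broad bangle rests in the basket, released, with the plunger still up (x of bangle_center in the frame of basket between -0.055 and 0.055 m and y of bangle_center in the frame of basket between -0.055 and 0.055 m and z of bangle_center in the frame of basket between 0 and 0.036 m and contact force between the fingers and bangle below 0.1 N and linear speed of bangle below 0.03 m/s and value of joint plunger below 0.004 m), for 0.2 s.
At the end, for the whole second after the job is handed in: the broad bangle rests inside the wire basket, untouched by the gripper (centre within 55 mm of the basket centre along each side, under 36 mm above its floor), and the fingers hold the plunger still, pressed between 8 and 16 mm, through the last second (x of bangle_center in the frame of basket between -0.055 and 0.055 m and y of bangle_center in the frame of basket between -0.055 and 0.055 m and z of bangle_center in the frame of basket between 0 and 0.036 m and contact force between each of the fingers, plunger and bangle below 0.1 N and linear speed of bangle below 0.03 m/s and value of joint plunger between 0.008 and 0.016 m and velocity of joint plunger between -0.01 and 0.01 m/s and contact force between the fingers and plunger above 2 N); the arm keeps its last pose, push and grip.
It fails at once if the plunger is pressed to the bottom (more than 21 mm) (value of joint plunger above 0.021 m).
It fails at once if the plunger is pressed (more than 6 mm) before the bangle is in the basket (value of joint plunger above 0.006 m and not (x of bangle_center in the frame of basket between -0.055 and 0.055 m and y of bangle_center in the frame of basket between -0.055 and 0.055 m and z of bangle_center in the frame of basket between 0 and 0.036 m)).
It fails at once if another thing on the dresser is moved by more than 30 mm (distance of any of slim_center, vase, pebble, hairbrush, glasses_case, cream_jar from where it was at the start of the episode above 0.03 m).
It fails at once if the vase is tipped (angle between vase's own z axis and vertical above 0.3 rad).
It also fails if it takes over 43 s, if anything falls off the work surface, if the arm or the gripper's body presses on something with over 40 N, if the wrist force passes 120 N, or if a joint passes its speed limit or range.

ROBOT

A 6-joint arm with a two-finger parallel gripper is mounted at the origin on the work surface. World frame = base frame: x ahead of the robot, y to its left, z up, the work surface at z = 0. Lengths are in m, angles in rad, forces in N, time in s.
With the tool pointing down it reaches from about 0.35 to 0.925 m from the base axis. Payload 6.4 kg.
Tool frame: the origin (TCP) lies midway between the tips of the shut fingers; the grasp point (between the pads) lies 19 mm behind it (r.grasp_offset is the distance from the TCP to the grasp point, in m); z points along the fingers, y is the line along which they close (so a half turn about z gives the same grasp; the last joint's range is limited). The gripper opens to 85 mm and grips with 20 to 120 N. Pads are 22 mm wide; open, the fingers measure 114 mm over their backs; the gripper's body (76 mm by 85 mm) begins 54 mm behind the grasp point. The pads swing forward as they close: fully open they stand 13 mm farther back than shut.
Start: joints at [-1.326, 0.245, 1.558, -0, 1.339, -0.174], TCP at [0.264, -0.594, 0.231] pointing down, gripper open.
Joint ranges: [-3.13, 3.13], [-1.02, 2.26], [0.13, 2.54], [-0.95, 4.09], [0.21, 2.88], [-2.74, 2.74]. Speed limits (rad/s): [2.57, 2.57, 3.14, 3.14, 3.14, 3.14].

INTERFACE

Orientations are given as [roll, pitch, yaw] about the fixed x, y, z axes, in that order (R = Rz(yaw) Ry(pitch) Rx(roll)).
In Python, from bench import r gives the robot as it stands.
- The arm moves only by the tool carry_out, never from a script. Its argument "motion" is a list of rows, each a list of 5 numbers: the closure, from 0 (fully open) to 1 (shut), then the shift along the world's x, y, z in cm, then the turn about the world's z in degrees. A call has 1 to 20 rows; each row is the pose to reach, as a shift and turn from the pose commanded when the call began; what a row does not reach only later rows make up. A row lasts 1/8 s, in which the tool goes at most 62.5 mm and 10.7 degrees, less where a joint would pass 70% of its speed; a pose out of reach is approached as far as the arm can. A call with a gripper value outside its range is refused whole. The fingers move at their own pace and stop on an object; the grip force is fixed at half the most. Time passes only in rows, so rows that repeat a pose let the fingers close. It gives the time, the measured TCP pose, the force, the opening and the grip force at its end, in the units of the state.
- r.state(): the state, without advancing time (a new reading comes with each control period).
- r.read_camera(name): name is "side" or "top"; returns the picture (480x640x3 uint8, red, green, blue); there is no depth.
- r.camera_model(name): a dict with "intrinsics" (3x3 intrinsics, pixels), "dist" ([k1, k2, p1, p2, k3] as OpenCV has them; the pictures are not rectified), "origin" and "attitude" of the camera in the world. Camera axes: x right, y up, looking along -z (the intrinsics and any distortion apply to the point x, -y, -z); pixel columns grow to the right and rows downward; lengths in m; the calibration is good to about 2 mm. A picture is of the moment at which its call begins. camera_model takes no time and is no camera call.
- r.hand_in(): hands the job in; it is judged then, once.
Trained networks look in the newest picture that a camera, given by its name, has taken for a name from the list of things; names that differ only in an ending like _2 or _b are one class to them, and where a whole thing is asked for, a point or a joint stands for the part that bears it (a point fixed in the world has none). Each returns a list of dicts, best first, with "conf" (0 to 1); they miss things now and then, are a little off and sometimes report something else, mostly with a low value. They report only what shows in the picture. A call takes as long as a camera call. They do not tell look-alikes from the thing itself.
- r.outline_of(camera, label): "pixels" (480x640 bool, what is visible of it) and "point" ([column, row] in pixels, amid what is visible of it).
The state is a dict: "time_s": time; "qpos": joint angles; "qvel": joint speeds; "effort": joint torques, N m; "position": TCP position; "eef_rot": TCP orientation; "wrist_force": force on the tool from outside, world axes, zero at the start; "moment": the same for the moment, N m; "gripper_width": finger opening in m; "grasp_force": force on a finger pad.
Only numpy, scipy, OpenCV 4.12 (cv2) and the standard library are available. Lean on these libraries where they do the work, as an engineer would, in place of code of your own. Each camera call takes 0.05 s, during which the arm holds its last target. There are 200 camera calls.

## Working session

There is one attempt and no reset: what is moved stays moved. The work goes in short steps, Python scripts to look and compute and a tool call to move; the robot and the scene stay as the last step left them, time stands still between calls to the robot, and variables do not carry over. Pictures are saved under pics/ and viewed, at most 10 in all, crops included, and the job is handed in when it is done.

Besides the shell and the picture viewer there is one more tool, called by a JSON object that holds its "op" and its "data", one argument or row to a line. carry_out: Moves the arm, as the interface text tells. Its arguments: {"type":"object","properties":{"motion":{"type":"array"}},"required":["motion"]}

```bash
mkdir -p pics; cat > h.py <<'E'
import numpy as np, cv2
from bench import r
from scipy.spatial.transform import Rotation as R
def cam(n):
    m=r.camera_model(n); A=np.array(m["attitude"],float)
    if A.shape!=(3,3): A=R.from_euler('xyz',A).as_matrix()
    return np.array(m["intrinsics"]),np.array(m["dist"]),np.array(m["origin"]),A
def plane(n,px,z):
    K,d,o,A=cam(n); p=cv2.undistortPoints(np.array(px,float).reshape(-1,1,2),K,d).reshape(-1,2)
    v=np.c_[p[:,0],-p[:,1],-np.ones(len(p))]@A.T
    return o+v*((z-o[2])/v[:,2])[:,None]
def proj(n,P):
    K,d,o,A=cam(n); c=(np.array(P,float).reshape(-1,3)-o)@A*[1,-1,-1]
    return cv2.projectPoints(c,np.zeros(3),np.zeros(3),K,d)[0].reshape(-1,2)
E
python3 - <<'E'
from h import *
for n in("top","side"):
    m=r.camera_model(n);print(n,m["origin"],np.round(m["attitude"],3).tolist())
    cv2.imwrite(f"pics/{n}0.png",r.read_camera(n)[:,:,::-1])
    for l,z in(("bangle_center",.024),("slim_center",.01),("cleaner",.09),("basket",.045),("plunger_top",.134),("vase",.1),("pebble",.02),("hairbrush",.03),("glasses_case",.056),("cream_jar",.05)):
        for o in r.outline_of(n,l)[:4]:
            print(l,round(o["conf"],2),np.round(o["point"]),o["pixels"].sum(),np.round(plane(n,[o["point"]],z)[0],3))
print(r.state())
E
```

```text
top [0.50069856 0.00632913 1.11250979] [0.066, 0.015, -1.597]
bangle_center 0.9 [499. 242.] 405 [ 0.574 -0.408  0.024]
bangle_center 0.79 [442. 215.] 399 [ 0.641 -0.273  0.024]
bangle_center 0.73 [390. 209.] 212 [ 0.659 -0.145  0.024]
bangle_center 0.69 [462. 160.] 237 [ 0.778 -0.327  0.024]
slim_center 0.7 [388. 257.] 344 [ 0.545 -0.138  0.01 ]
cleaner 0.86 [264. 259.] 8038 [0.544 0.154 0.09 ]
cleaner 0.63 [465. 301.] 527 [ 0.436 -0.298  0.09 ]
basket 0.6 [262. 255.] 7958 [0.556 0.164 0.045]
plunger_top 0.8 [224. 256.] 438 [0.551 0.233 0.134]
plunger_top 0.55 [261. 254.] 8079 [0.553 0.154 0.134]
vase 0.65 [130. 221.] 1738 [0.638 0.46  0.1  ]
pebble 0.94 [464. 302.] 529 [ 0.431 -0.318  0.02 ]
hairbrush 0.96 [523. 203.] 1500 [ 0.666 -0.471  0.03 ]
glasses_case 0.84 [374. 161.] 2041 [ 0.772 -0.109  0.056]
cream_jar 0.69 [159. 316.] 518 [0.418 0.411 0.05 ]
side [0.03626062 0.62459125 1.15163411] [0.66, 0.015, -2.456]
bangle_center 0.88 [325. 228.] 383 [ 0.639 -0.097  0.024]
bangle_center 0.68 [358. 196.] 400 [ 0.641 -0.251  0.024]
bangle_center 0.59 [410. 180.] 396 [ 0.56  -0.399  0.024
[... 613 characters left out ...]
4 [0.409 0.424 0.05 ]
{'time_s': 1.1, 'qpos': array([-1.32610839e+00,  2.45121868e-01,  1.55776639e+00, -8.52174764e-06,
        1.33868826e+00, -1.74097002e-01]), 'qvel': array([ 0.00057226, -0.0016681 , -0.00101741, -0.00097586,  0.00030887,
       -0.00058493]), 'effort': array([-8.02045488e-04, -4.29525912e+01, -3.26425374e+01, -1.18467560e-04,
        5.07058048e-04, -8.59239975e-06]), 'position': array([ 0.2643349 , -0.593854  ,  0.23129435]), 'eef_rot': array([3.14157820e+00, 1.09629835e-05, 4.18786904e-01]), 'wrist_force': array([ 0.62280534, -1.26884048,  0.29490153]), 'moment': array([-0.05136874,  0.02026692,  0.02216656]), 'grasp_force': 0.0, 'gripper_width': 0.08520041958146128}
```

View pics/top0.png

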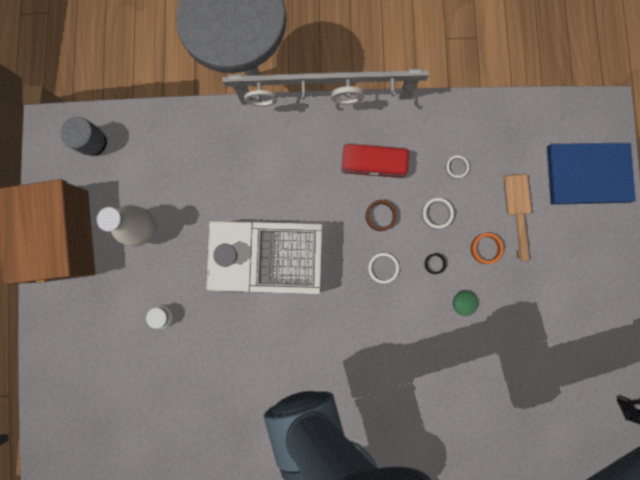

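View pics/side0.png

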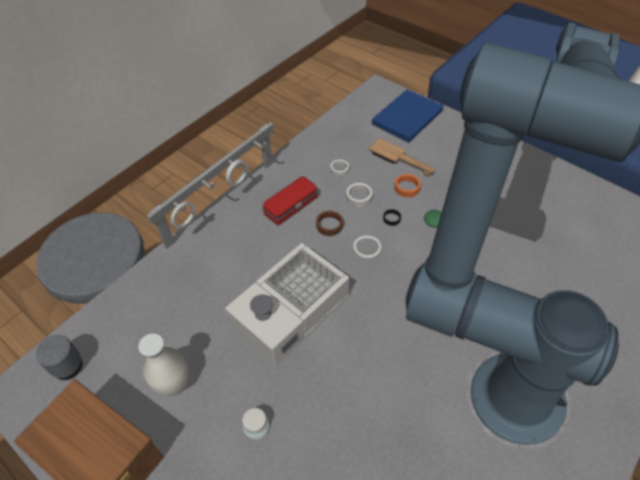

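```bash
python3 - <<'E'
from h import *
T=cv2.imread("pics/top0.png");S=cv2.imread("pics/side0.png")
a=cv2.resize(T[140:320,190:530],None,fx=2.3,fy=2.3,interpolation=2);b=cv2.resize(S[140:350,220:440],None,fx=2.3,fy=2.3,interpolation=2)
cv2.imwrite("pics/a.png",a[:, :800]);cv2.imwrite("pics/b.png",b)
for n,I in(("top",T),("side",S)):
    hsv=cv2.cvtColor(I,cv2.COLOR_BGR2HSV)
    m=((hsv[...,2]>150)&(hsv[...,1]<60)).astype(np.uint8)
    c,_=cv2.findContours(m,cv2.RETR_EXTERNAL,cv2.CHAIN_APPROX_NONE)
    for k in c:
        if len(k)<30 or cv2.contourArea(k)>2000: continue
        (x,y),ax,an=cv2.fitEllipse(k)
        print(n,np.round([x,y,*ax],1),*[np.round(plane(n,[[x,y]],z)[0][:2],4) for z in(.005,.012,.02)])
    for l in("cleaner","plunger_top"):
        o=r.outline_of(n,l)[0]["pixels"].astype(np.uint8)
        k=max(cv2.findContours(o,0,1)[0],key=cv2.contourArea)
        print(n,l,np.round(cv2.minAreaRect(k)[0],1),cv2.boundingRect(k))
        if l=="cleaner": print(np.round(plane(n,cv2.boxPoints(cv2.minAreaRect(k)),.09),3))
E
```

```text
top [155.5 318.   19.3  21.1] [0.4088 0.4377] [0.4094 0.435 ] [0.4101 0.4319]
top [284.2 261.6   7.2  10.7] [0.5401 0.1155] [0.5399 0.1148] [0.5396 0.114 ]
top [383.  267.9  30.   30.6] [ 0.5182 -0.1261] [ 0.5181 -0.1253] [ 0.518  -0.1243]
top [110.9 222.6  21.3  40. ] [0.6493 0.5519] [0.6484 0.5485] [0.6473 0.5445]
top [437.7 212.6  29.7  30.4] [ 0.6509 -0.2662] [ 0.6499 -0.2645] [ 0.6488 -0.2625]
top [457.3 166.1  21.5  22.5] [ 0.7666 -0.321 ] [ 0.7649 -0.3189] [ 0.763  -0.3166]
top [265.7 102.5   3.1  15.6] [0.9442 0.1549] [0.9414 0.154 ] [0.9382 0.1529]
top [350.2 100.8   2.6  15.7] [ 0.9416 -0.0591] [ 0.9389 -0.0587] [ 0.9357 -0.0582]
top [256.7  92.4   5.3  22.5] [0.9718 0.1777] [0.9688 0.1767] [0.9654 0.1754]
top [344.8  89.6   5.9  26.7] [ 0.9714 -0.0463] [ 0.9685 -0.046 ] [ 0.9651 -0.0456]
top [313.2  75.5   0.    1. ] [1.0114 0.0328] [1.0082 0.0326] [1.0045 0.0324]
top cleaner [264.1 256.9] (206, 221, 117, 73)
[[0.476 0.289 0.09 ]
 [0.636 0.283 0.09 ]
 [0.622 0.017 0.09 ]
 [0.463 0.025 0.09 ]]
top plunger_top [224.5 255. ] (213, 244, 24, 23)
side [253.6 421.9  23.   29.2] [0.4246 0.4131] [0.4222 0.4144] [0.4195 0.4159]
side [159.8 373.8  29.6  36.7] [0.6719 0.4694] [0.668  0.4703] [0.6636 0.4714]
side [150.3 344.3  21.1  26.1] [0.7491 0.4336] [0.7448 0.4347] [0.7398 0.4361]
side [366.8 246.   22.1  27.4] [ 0.5208 -0.1321] [ 0.5179 -0.1275] [ 0.5145 -0.1222]
side [176.4 210.3   5.4  17.5] [1.0278 0.1044] [1.0217 0.1076] [1.0148 0.1112]
side [358.9 192.   19.2  25.5] [ 0.658  -0.2798] [ 0.6542 -0.2743] [ 0.6499 -0.268 ]
side [230.9 167.7   4.8  21.2] [ 1.0288 -0.1183] [ 1.0227 -0.1138] [ 1.0158 -0.1086]
side [339.2 165.6  13.   17.9] [ 0.7724 -0.3317] [ 0.7679 -0.3259] [ 0.7627 -0.3192]
side cleaner [288.9 300.8] (225, 243, 125, 121)
[[ 0.637  0.294  0.09 ]
 [ 0.632 -0.02   0.09 ]
 [ 0.422  0.038  0.09 ]
 [ 0.446  0.324  0.09 ]]
side plunger_top [260.8 304.3] (250, 295, 23, 21)
```

View pics/a.png

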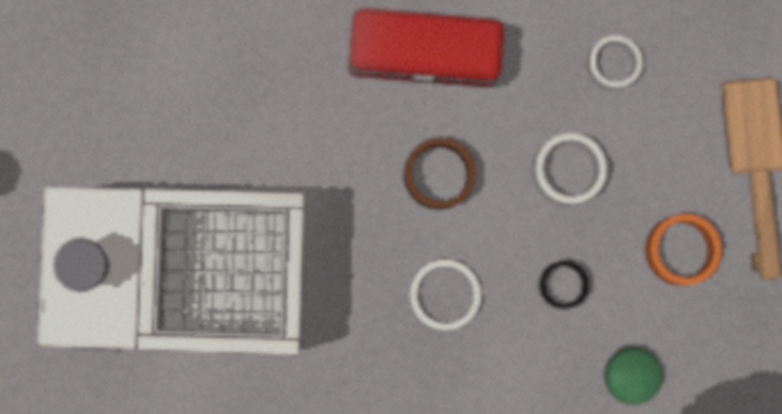

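View pics/b.png

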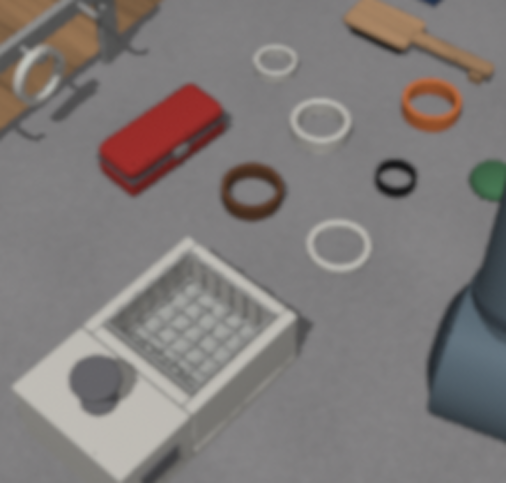

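{"op": "carry_out", "data": {
  "motion": [
    [0.5, 5, 3.9, 0, -6],
    [0.5, 10, 7.7, 0, -12],
    [0.5, 15, 11.6, 0, -18],
    [0.5, 20, 15.5, 0, -24],
    [0.5, 25, 19.3, 0, -24],
    [0.5, 30, 23.2, -2, -24],
    [0.5, 35, 27, -6, -24],
    [0.5, 38.4, 29.7, -10, -24],
    [0.5, 38.4, 29.7, -13, -24],
    [0.5, 38.4, 29.7, -13, -24],
    [0.5, 38.4, 29.7, -13, -24]
  ]
}}

```text
time_s: 2.68
position: [0.6487, -0.298, 0.1031]
eef_rot: [3.14, -0.002, -0.001]
wrist_force: [0.7, -0.3, -0.6]
gripper_width: 0.0425
grasp_force: 0.0
```

```bash
python3 - <<'E'
from h import *
s=r.state();print(s["position"],s["eef_rot"],s["gripper_width"])
ims=[]
for n in("top","side"):
    I=r.read_camera(n)[:,:,::-1].copy()
    ims.append(cv2.resize(I[140:300,350:530] if n=="top" else I[90:250,280:460],None,fx=2.2,fy=2.2,interpolation=2))
cv2.imwrite("pics/c.png",np.hstack(ims))
E
```

```text
[ 0.6487387  -0.29797623  0.10314858] [ 3.14012643e+00 -1.83714481e-03 -6.97844050e-04] 0.042501010301109754
```

View pics/c.png

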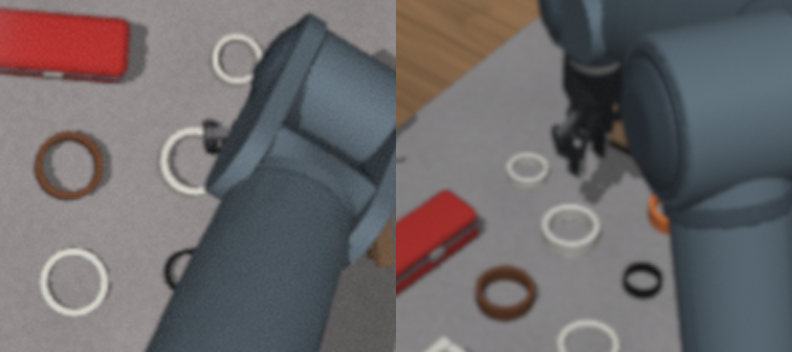

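The left crop shows the white ring under the gripper with the inner finger at about (212,137), inside or over its edge. The right crop shows the ring at (570,227) with a tall wall, so it's the broad one. I'll descend and grip it.

{"op": "carry_out", "data": {
  "motion": [
    [0.5, 0, 0, -3, 0],
    [0.5, 0, 0, -6, 0],
    [0.5, 0, 0, -8.5, 0],
    [0.5, 0, 0, -9.8, 0],
    [0.5, 0, 0, -9.8, 0],
    [1, 0, 0, -9.8, 0],
    [1, 0, 0, -9.8, 0],
    [1, 0, 0, -9.8, 0],
    [1, 0, 0, -9.8, 0],
    [1, 0, 0, -9.8, 0],
    [1, 0, 0, -9.8, 0]
  ]
}}

```text
time_s: 4.15
position: [0.6493, -0.2975, 0.005]
eef_rot: [3.14, -0.002, -0.0]
wrist_force: [-0.6, 0.2, 6.0]
gripper_width: 0.0075
grasp_force: 57.3
```

{"op": "carry_out", "data": {
  "motion": [
    [1, 0, 0, 3, 0],
    [1, 0, 0, 7, 0],
    [1, 0, 0, 12, 0],
    [1, 0, 0, 16, 0],
    [1, -1.4, 5, 16, 0],
    [1, -2.8, 10, 16, 0],
    [1, -4.2, 15, 16, 0],
    [1, -5.6, 20, 16, 0],
    [1, -7, 25, 16, -1],
    [1, -8.4, 30, 16, -2],
    [1, -9.8, 35, 16, -2.5],
    [1, -10.4, 37.1, 16, -2.5],
    [1, -10.4, 37.1, 15, -2.5],
    [1, -10.4, 37.1, 15, -2.5]
  ]
}}

```text
time_s: 5.9
position: [0.5436, 0.0737, 0.1519]
eef_rot: [3.141, 0.003, -0.044]
wrist_force: [0.2, -0.5, -0.1]
gripper_width: 0.0073
grasp_force: 57.1
```

```bash
python3 - <<'E'
from h import *
s=r.state();print(s["position"],s["gripper_width"],s["grasp_force"])
ims=[]
for n in("top","side"):
    I=r.read_camera(n)[:,:,::-1].copy()
    ims.append(cv2.resize(I[180:340,190:370] if n=="top" else I[210:370,200:380],None,fx=2.2,fy=2.2,interpolation=2))
cv2.imwrite("pics/d.png",np.hstack(ims))
E
```

```text
[0.54355476 0.07367782 0.151856  ] 0.0072794583171704175 57.05097361336243
```

View pics/d.png

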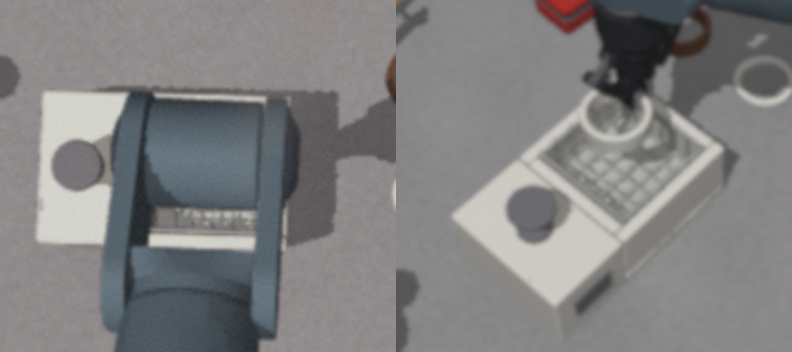

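The ring is held level over the basket, centred at about (617,113) in the right crop. I'll lower it and release.

{"op": "carry_out", "data": {
  "motion": [
    [1, 0, 0, -3, 0],
    [1, 0, 0, -6, 0],
    [1, 0, 0, -8.5, 0],
    [1, 0, 0, -9.6, 0],
    [1, 0, 0, -9.6, 0],
    [0.7, 0, 0, -9.6, 0],
    [0.7, 0, 0, -9.6, 0],
    [0.7, 0, 0, -9.6, 0],
    [0.7, 0, 0, -9.6, 0]
  ]
}}

```text
time_s: 7.12
position: [0.5445, 0.0742, 0.0576]
eef_rot: [3.142, -0.001, -0.044]
wrist_force: [0.9, 1.0, 0.5]
gripper_width: 0.0256
grasp_force: 0.0
```

{"op": "carry_out", "data": {
  "motion": [
    [0.7, 0, 0, 2, 0],
    [0.7, 0, 0, 5, 0],
    [0.7, 0, 0, 10, 0],
    [0.7, 0, 0, 14, 0],
    [1, 0.3, 5, 14, 0],
    [1, 0.6, 10, 14, 0],
    [1, 0.85, 15.8, 14, 0],
    [1, 0.85, 15.8, 13, 0],
    [1, 0.85, 15.8, 12, 0],
    [1, 0.85, 15.8, 12, 0]
  ]
}}

```text
time_s: 8.38
position: [0.552, 0.2309, 0.1757]
eef_rot: [3.141, 0.003, -0.045]
wrist_force: [-0.8, 0.3, -0.9]
gripper_width: 0.0004
grasp_force: 0.0
```

```bash
python3 - <<'E'
from h import *
s=r.state();print(s["position"],s["wrist_force"])
ims=[]
for n in("top","side"):
    I=r.read_camera(n)[:,:,::-1].copy()
    ims.append(cv2.resize(I[180:340,190:370] if n=="top" else I[210:370,200:380],None,fx=2.2,fy=2.2,interpolation=2))
cv2.imwrite("pics/e.png",np.hstack(ims))
print(proj("side",[[.5445,.108,.069],[.553,.232,.134]]),proj("top",[[.5445,.108,.069],[.553,.232,.134]]))
E
```

```text
[0.55203652 0.23088337 0.17566522] [-0.82756795  0.28351267 -0.86996997]
[[301.33626562 286.13516554]
 [260.87393064 304.1612562 ]] [[284.68214437 258.6759016 ]
 [225.02666196 255.08405346]]
```

View pics/e.png

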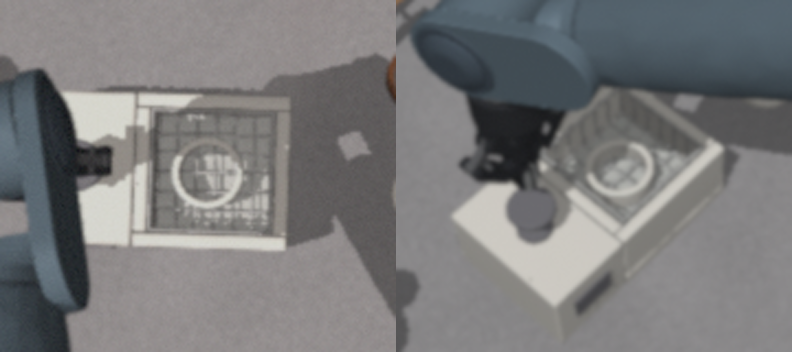

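The ring lies flat in the basket (left crop, 208,172), and the shut fingertips are over the cap. I'll press in small steps.

{"op": "carry_out", "data": {
  "motion": [
    [1, 0.1, 0.1, -1.5, 0],
    [1, 0.1, 0.1, -3, 0],
    [1, 0.1, 0.1, -4, 0],
    [1, 0.1, 0.1, -4.4, 0],
    [1, 0.1, 0.1, -4.8, 0],
    [1, 0.1, 0.1, -4.8, 0],
    [1, 0.1, 0.1, -4.8, 0]
  ]
}}

```text
time_s: 9.35
position: [0.554, 0.2332, 0.1298]
eef_rot: [-3.142, -0.0, -0.044]
wrist_force: [-2.6, -0.7, 4.2]
gripper_width: -0.0003
grasp_force: 1.7
```

{"op": "carry_out", "data": {
  "motion": [
    [1, 0, 0, -0.3, 0],
    [1, 0, 0, -0.6, 0],
    [1, 0, 0, -0.8, 0],
    [1, 0, 0, -0.8, 0],
    [1, 0, 0, -0.8, 0],
    [1, 0, 0, -0.8, 0]
  ]
}}

```text
time_s: 10.1
position: [0.5543, 0.2333, 0.122]
eef_rot: [-3.141, -0.001, -0.044]
wrist_force: [-2.5, -1.6, 6.2]
gripper_width: 0.0002
grasp_force: 3.2
```

```bash
python3 - <<'E'
from h import *
f=[]
for n in("top","side")*4:
    I=r.read_camera(n)[:,:,::-1].copy(); s=r.state(); f.append([*s["wrist_force"],*s["position"]])
print(np.round(np.mean(f,0),4))
cv2.imwrite("pics/f.png",cv2.resize(I[240:350,215:365],None,fx=5,fy=5,interpolation=2))
E
```

```text
[-2.4368 -0.6043  6.3714  0.5543  0.2333  0.122 ]
```

View pics/f.png

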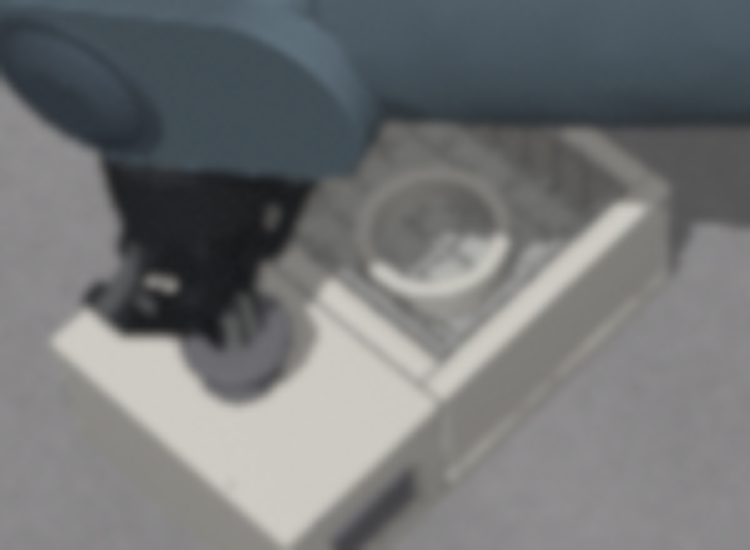

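The fingertips press the cap at about (245,335), and the ring rests in the basket at (435,230). The height, z = 0.122, and the force of about 6.4 N both point to a press of roughly 12 mm.

```bash
python3 -c "
from bench import r
print(r.hand_in())"
```

```text
the job is handed in; nothing more can be done
None
```

The broad bangle rests in the basket and the gripper is holding the plunger about 12 mm down (estimated from tool height and push force); the job is handed in, but no verdict came back.

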